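Open the delivery carton and put its pink jar on the tray

TASK

Swing both flaps of the cardboard carton open (each has a blue pull tab) and fold them well back, outward past upright, so that the contents are exposed and reachable. Then lift the pink jar out, leaving the spice pot standing in the carton, and set the jar down upright on the green tray beside the mango jar. Do not drop it, and leave the mango jar and the other things around where they are.

Things in the scene. Friction and masses are not known exactly. Their poses are not given: they have to be found in the camera images.
- carton: Open-topped cardboard carton, 150 mm (x) x 160 mm (y) x 100 mm high, walls and floor 4 mm, fixed to the table. Origin: centre of its underside, z up. Its left (+y) and right (-y) rims carry the two flaps, which meet over its middle; each flap is 146 mm along x, 76 mm from hinge to free edge, 4 mm thick. When the flaps start ajar they stand up to 0.2 rad
- flap_left (a joint): Angle of the carton's left flap: 0 shut (level), 1.57 upright, 2.6 folded right back outward (its stop). It turns about the carton's x direction on the line through flap_left_hinge and stays where it is left (friction about 0.035 N m, i.e. 0.5 N at the free edge; no spring)
- flap_right (a joint): Angle of the carton's right flap: 0 shut (level), 1.57 upright, 2.6 folded right back outward (its stop). It turns about the carton's x direction on the line through flap_right_hinge and stays where it is left (friction about 0.035 N m, i.e. 0.5 N at the free edge; no spring)
- flap_left_tab (a point): Grip point of the blue pull tab of the left flap; moves with the flap, its z axis points along the tab away from the flap, its x axis along the hinge. The tab is 24 mm wide along x, 5 mm thick along y, rises 36 mm above the flap's face; this point is 24 mm above the face (12 mm below the tab's end), 70 mm from the hinge line, +32 mm along the carton's x from the flap's middle
- flap_right_tab (a point): Grip point of the blue pull tab of the right flap; moves with the flap, its z axis points along the tab away from the flap, its x axis along the hinge. The tab is 24 mm wide along x, 5 mm thick along y, rises 36 mm above the flap's face; this point is 24 mm above the face (12 mm below the tab's end), 70 mm from the hinge line, -32 mm along the carton's x from the flap's middle
- flap_left_hinge (a point): Middle of the left flap's hinge line, at the carton's left rim, 102 mm above the table; x axis along the hinge. Does not move with the flap
- flap_right_hinge (a point): Middle of the right flap's hinge line, at the carton's right rim, 102 mm above the table; x axis along the hinge. Does not move with the flap
- pink_jar: Round jar with pink contents and a white lid, 52 mm diameter, 86 mm high, about 0.2 kg. Origin: centre of its underside, z up. Starts upright inside the carton, about 36 mm either side of its middle along the carton's x (nearer to or farther from the robot); the spice pot stands at the other place
- spice_pot: Round glass pot with brown spice and a steel lid, 58 mm diameter, 61 mm high. Origin: centre of its underside. Stays inside the carton
- tray: Low green serving tray, 220 mm (x) x 140 mm (y), rim 12 mm high, walls and floor 4 mm, fixed to the table. Origin: centre of its underside, z up. The mango jar stands on its +x half, the -x half is free
- mango_jar: Round jar with yellow pulp and an orange and white lid, 70 mm diameter, 70 mm high, standing on the tray. Origin: centre of its underside. Bystander
- measuring_cup: Small clear measuring cup, 51 x 70 x 69 mm, at the back of the table. Origin: centre of its underside. Bystander
- lime_a: Green lime, 42 mm, at the back. Origin: its underside. Bystander
- lime_b: Green lime, 40 mm, at the back. Origin: its underside. Bystander
- raisin_jar: Clear jar of dark raisins with a white lid, 72 mm diameter, 116 mm high, at the right side of the table. Origin: centre of its underside. Bystander

How it is judged:
By the outcome, as a careful person would: the job done as asked, in the order asked, and still so for the second after the job is handed in, with the robot touching nothing.
It also fails if it takes over 72 s, if anything falls off the work surface, if the arm or the gripper's body presses on something with over 40 N, if the wrist force passes 120 N, or if a joint passes its speed limit or range.

ROBOT

A 6-joint arm with a two-finger parallel gripper is mounted at the origin on a cart in front of the work surface, level with it; the furniture and walls round the work are solid. World frame = base frame: x ahead of the robot, y to its left, z up, the work surface at z = 0. Lengths are in m, angles in degrees, forces in N, time in s.
With the tool pointing down it reaches from about 0.325 to 0.925 m from the base axis. Payload 3.1 kg.
Tool frame: the origin (TCP) lies on the centre line of the jaws, within the pads' length; the fingertips stand 11 mm ahead of it and the grasp point (between the pads) lies 8 mm behind it; z points along the fingers, y is the line along which they close (so a half turn about z gives the same grasp; the last joint's range is limited). The gripper opens to 85 mm and grips with 20 to 120 N. Pads are 22 mm wide; open, the fingers measure 114 mm over their backs; the gripper's body (76 mm by 85 mm) begins 54 mm behind the grasp point. The pads swing forward as they close: fully open they stand 13 mm farther back than shut.
Start: joints at [62.097, 12.427, 92.441, -0, 75.132, -6.429], TCP at [0.229, 0.582, 0.242] pointing down, gripper open.
Joint ranges: [-157.48, 157.48], [-44.54, 120.13], [17.64, 146.25], [-64.5, 244.5], [7.68, 150.69], [-147.95, 147.95]. Speed limits (degrees/s): [159.86, 159.86, 180, 180, 180, 180].

INTERFACE

Orientations are given as [roll, pitch, yaw] about the fixed x, y, z axes, in that order (R = Rz(yaw) Ry(pitch) Rx(roll)).
In Python, from station import ctrl gives the robot as it stands.
- The arm moves only by the shell command python3 inch.py [OPENING] [FORCE], which reads ROWS from standard input. ROWS is a JSON list of rows, 1 to 10 of them, each an object with the fields tx, ty, tz (the shift in units of 25 mm), rx, ry, rz (a rotation vector in degrees); a field left out counts as zero; each row is the pose to reach, as a shift and turn from the pose commanded when the command began, along the tool's axes at that moment; what a row does not reach only later rows make up. A row lasts 1/10 s, in which the tool goes at most 0.05 m and 8.59 degrees, less where a joint would pass 70% of its speed; a pose out of reach is approached as far as the arm can. OPENING is the opening from 0.0 (shut) to 1.0 (fully open), set as the command begins (- or left out keeps the last). The fingers move at their own pace and stop on an object; FORCE is the grip in N (left out, the last holds). Time passes only in rows, so rows that do not move let the fingers close. It prints the time, the measured TCP pose, the force, the opening and the grip force at its end. Input that does not fit is refused with a message, and nothing moves.
- ctrl.get_state(): the state, without advancing time (a new reading comes with each control period).
- ctrl.camera(name): name is "scene" or "top" or "wrist"; returns the picture (420x560x3 uint8, red, green, blue); there is no depth.
- ctrl.camera_params(name): a dict with "mtx" (3x3 intrinsics, pixels), "T" (4x4, takes a point from camera to world coordinates). Camera axes: x right, y down, z forward; pixel columns grow to the right and rows downward; lengths in m; the calibration is good to about 2 mm. A picture is of the moment at which its call begins: read the wrist's pose just before it. camera_params takes no time and is no camera call; for the wrist camera it gives the pose at the moment of the call.
- ctrl.sign_off(): hands the job in; it is judged then, once.
The state is a dict: "t": time; "joint_positions": joint angles; "dq": joint speeds; "joint_torque": joint torques, N m; "tcp_pos": TCP position; "tcp_rot": TCP orientation; "wrist_force": force on the tool from outside, world axes, zero at the start; "torque": the same for the moment, N m; "grip_width": opening from 0.0 (shut) to 1.0 (fully open); "gripper_force": force on a finger pad.
Only numpy, scipy, OpenCV 4.12 (cv2) and the standard library are available. Lean on these libraries where they do the work, as an engineer would, in place of code of your own. Each camera call takes 0.05 s, during which the arm holds its last target. There are 200 camera calls.

## Working session

There is one attempt and no reset: what is moved stays moved. The work goes in short steps, Python scripts to look and compute and a shell command to move; the robot and the scene stay as the last step left them, time stands still between calls to the robot, and variables do not carry over. Pictures are saved under pics/ and viewed, at most 13 in all, crops included, and the job is handed in when it is done.

```bash
ls; mkdir -p pics
python3 - <<'E'
from station import ctrl
import cv2,numpy as np
for n in("scene","top"):
    im=ctrl.camera(n);cv2.imwrite(f"pics/{n}0.png",im[:,:,::-1]);p=ctrl.camera_params(n);print(n,np.round(p["mtx"],1).tolist(),np.round(p["T"],3).tolist())
s=ctrl.get_state();print(s)
E
```

```text
inch.py
pics
station.py
scene [[413.1, 0.0, 281.2], [0.0, 413.1, 212.4], [0.0, 0.0, 1.0]] [[0.417, -0.535, 0.735, -0.14], [-0.909, -0.226, 0.35, -0.484], [-0.021, -0.814, -0.58, 0.713], [0.0, 0.0, 0.0, 1.0]]
top [[524.5, 0.0, 273.1], [0.0, 524.5, 205.7], [0.0, 0.0, 1.0]] [[0.001, -0.997, 0.076, 0.516], [-1.0, -0.002, -0.009, -0.094], [0.009, -0.076, -0.997, 1.562], [0.0, 0.0, 0.0, 1.0]]
{'t': 0.1, 'joint_positions': array([ 6.20959701e+01,  1.24744230e+01,  9.25217921e+01,  1.38873541e-03,
        7.51327129e+01, -6.42848278e+00]), 'dq': array([ 0.04700591, -0.09082982, -0.22422195, -0.04209289, -0.03693895,
       -0.05484172]), 'joint_torque': array([-1.03103837e-03, -3.98073792e+01, -3.04969883e+01, -2.59316630e-04,
        4.12050387e-03, -2.44100740e-06]), 'tcp_pos': array([0.22844306, 0.5809704 , 0.24105446]), 'tcp_rot': array([-1.79872033e+02, -1.57681510e-02,  1.58524077e+02]), 'wrist_force': array([-0.64894876, -0.25657167, -0.53943984]), 'torque': array([0.02070735, 0.05735905, 0.00912324]), 'gripper_force': 0.0, 'grip_width': 1.0042550453714387}
```

View pics/scene0.png

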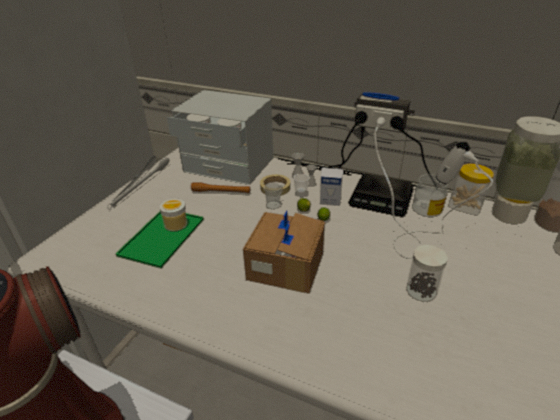

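View pics/top0.png

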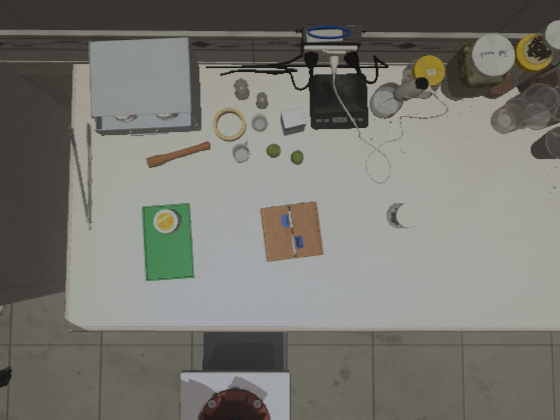

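The scene view shows the carton at about (285,250) and the tray at (160,238). In the top view, the carton is centred near (292,231) with its blue tabs at (286,221) and (299,242). The tray is at (168,242), with the mango jar at (166,221). Next I'll measure these.

```bash
cat > h.py <<'E'
from station import ctrl
import cv2,numpy as np
def ray(p,uv):
    d=p["T"][:3,:3]@np.linalg.solve(p["mtx"],[uv[0],uv[1],1.]);return p["T"][:3,3],d/np.linalg.norm(d)
def plane(p,uv,z):
    o,d=ray(p,uv);return o+d*(z-o[2])/d[2]
def tri(p,a,q,b):
    o,d=ray(p,a);e,f=ray(q,b);s,t=np.linalg.lstsq(np.c_[d,-f],e-o,rcond=None)[0]
    return (o+s*d+e+t*f)/2,np.linalg.norm(o+s*d-e-t*f)
def proj(p,X):
    c=p["T"][:3,:3].T@(np.asarray(X)-p["T"][:3,3]);c=p["mtx"]@c;return c[:2]/c[2]
def blobs(im,lo,hi,box,amin=15):
    m=cv2.inRange(cv2.cvtColor(im,cv2.COLOR_RGB2HSV),lo,hi);k=np.zeros_like(m);x0,y0,x1,y1=box;k[y0:y1,x0:x1]=255
    cs=cv2.findContours(m&k,cv2.RETR_EXTERNAL,cv2.CHAIN_APPROX_NONE)[0]
    return sorted([c for c in cs if cv2.contourArea(c)>=amin],key=cv2.contourArea,reverse=True)
def cen(c): 
    m=cv2.moments(c);return np.array([m["m10"]/m["m00"],m["m01"]/m["m00"]])
E
python3 - <<'E'
from h import *
np.set_printoptions(precision=4,suppress=True)
P={n:ctrl.camera_params(n) for n in("scene","top")}
I={n:cv2.imread(f"pics/{n}0.png")[:,:,::-1].copy() for n in P}
bl=((105,120,60),(130,255,255));gr=((50,120,40),(85,255,255));br=((5,60,40),(22,255,255))
B={"scene":(230,200,340,300),"top":(250,190,335,275)}
for n in P:
    for c in blobs(I[n],*bl,B[n],8): print(n,"blue",cen(c),cv2.boundingRect(c),cv2.boxPoints(cv2.minAreaRect(c)).tolist())
c=blobs(I["top"],*br,B["top"],30)
print([cv2.contourArea(k) for k in c]); r=cv2.minAreaRect(np.vstack(c));print(r,[plane(P["top"],q,.104) for q in cv2.boxPoints(r)],plane(P["top"],r[0],.104))
g=blobs(I["top"],*gr,(120,190,210,295),100);r=cv2.minAreaRect(np.vstack(g));print("tray",r,[plane(P["top"],q,.012) for q in cv2.boxPoints(r)],plane(P["top"],r[0],.012))
c=np.vstack(blobs(I["scene"],*br,B["scene"],30));print("scene poly",cv2.approxPolyDP(cv2.convexHull(c),4,True).reshape(-1,2).tolist())
g=np.vstack(blobs(I["scene"],*gr,(100,190,215,280),100));q=cv2.approxPolyDP(cv2.convexHull(g),4,True).reshape(-1,2);print("scene tray",q.tolist(),[plane(P["scene"],k,.012) for k in q])
q=cv2.approxPolyDP(cv2.convexHull(np.vstack(blobs(I["top"],*br,B["top"],30))),3,True).reshape(-1,2);print("top poly",q.tolist())
a=np.hstack([cv2.resize(I["top"][185:275,250:335],None,fx=4.5,fy=4.5,interpolation=2),cv2.resize(I["scene"][200:290,235:330],None,fx=4.5,fy=4.5,interpolation=2)[:405]])
a=cv2.resize(a,(800,400));cv2.imwrite("pics/c0.png",a[:,:,::-1])
E
```

```text
scene blue [283.9293 225.0606] (279, 220, 10, 12) [[278.1999816894531, 228.40000915527344], [281.2999572753906, 219.1000213623047], [289.6999816894531, 221.90000915527344], [286.6000061035156, 231.1999969482422]]
scene blue [287.4078 239.3843] (282, 234, 11, 10) [[281.7931213378906, 241.48275756835938], [285.3620910644531, 233.15518188476562], [292.3620910644531, 236.15518188476562], [288.7931213378906, 244.48275756835938]]
top blue [284.9004 220.636 ] (282, 216, 7, 11) [[281.5799865722656, 216.05999755859375], [286.8999938964844, 215.29998779296875], [288.3399963378906, 225.37997436523438], [283.0199890136719, 226.13998413085938]]
top blue [300.0152 242.0606] (296, 236, 7, 12) [[295.94061279296875, 236.4059295654297], [300.9901123046875, 235.90098571777344], [302.0989990234375, 246.99009704589844], [297.04949951171875, 247.4950408935547]]
[2914.5]
((291.3384704589844, 231.20770263671875), (53.583003997802734, 56.68387222290039), 82.87498474121094) [array([ 0.6211, -0.0711,  0.104 ]), array([ 0.641 , -0.2281,  0.104 ]), array([ 0.4932, -0.2457,  0.104 ]), array([ 0.4737, -0.0899,  0.104 ])] [ 0.5569 -0.1587  0.104 ]Traceback (most recent call last):
  File "<stdin>", line 11, in <module>
    return _nx.concatenate(arrs, 0, dtype=dtype, casting=casting)
           ~~~~~~~~~~~~~~~^^^^^^^^^^^^^^^^^^^^^^^^^^^^^^^^^^^^^^^
ValueError: need at least one array to concatenate
```

Run:
```python
from h import *
np.set_printoptions(precision=4,suppress=True)
P={n:ctrl.camera_params(n) for n in("scene","top")}
I={n:cv2.imread(f"pics/{n}0.png")[:,:,::-1].copy() for n in P}
print("hsv tray",cv2.cvtColor(I["top"],cv2.COLOR_RGB2HSV)[260,170],cv2.cvtColor(I["scene"],cv2.COLOR_RGB2HSV)[245,150])
gr=((50,90,25),(90,255,255));br=((5,60,40),(22,255,255))
B={"scene":(230,200,340,300),"top":(250,190,335,275)}
g=blobs(I["top"],*gr,(120,190,210,295),100)
r=cv2.minAreaRect(np.vstack(g));print("tray",r,[plane(P["top"],q,.012) for q in cv2.boxPoints(r)],plane(P["top"],r[0],.012))
g=np.vstack(blobs(I["scene"],*gr,(100,190,215,280),100));q=cv2.approxPolyDP(cv2.convexHull(g),4,True).reshape(-1,2);print("scene tray",q.tolist(),[plane(P["scene"],k,.012) for k in q])
c=np.vstack(blobs(I["scene"],*br,B["scene"],30));print("scene poly",cv2.approxPolyDP(cv2.convexHull(c),3,True).reshape(-1,2).tolist())
q=cv2.approxPolyDP(cv2.convexHull(np.vstack(blobs(I["top"],*br,B["top"],30))),3,True).reshape(-1,2);print("top poly",q.tolist())
C=np.array([.5569,-.1587]);X=np.array([.992,.126]);Y=np.array([-.126,.992])
for n in P:
  for sx in(-1,1):
    for sy in(-1,1): print(n,sx,sy,proj(P[n],[*(C+75*sx*X/1000+80*sy*Y/1000),.102]))
a=np.hstack([cv2.resize(I["top"][185:275,250:340],(400,400),interpolation=2),cv2.resize(I["scene"][200:290,240:330],(400,400),interpolation=2)])
cv2.imwrite("pics/c0.png",a[:,:,::-1])
# tab bases / tops
for name,t,s in(("L",(284.9,220.6),(283.9,225.06)),("R",(300.0,242.06),(287.4,239.4))): print(name,tri(P["top"],t,P["scene"],s))
```

```text
hsv tray [ 66 113 131] [ 68 207 107]
tray ((167.2704315185547, 241.82684326171875), (73.91827392578125, 47.34511947631836), 86.42366790771484) [array([0.6322, 0.2808, 0.012 ]), array([0.6412, 0.1414, 0.012 ]), array([0.4244, 0.1251, 0.012 ]), array([0.4158, 0.263 , 0.012 ])] [0.5278 0.2026 0.012 ]
scene tray [[202, 217], [161, 267], [116, 254], [159, 212]] [array([0.6381, 0.1418, 0.012 ]), array([0.419 , 0.1179, 0.012 ]), array([0.4122, 0.2574, 0.012 ]), array([0.6093, 0.274 , 0.012 ])]
scene poly [[264, 212], [301, 213], [325, 222], [322, 254], [308, 293], [246, 280], [242, 249]]
top poly [[315, 202], [322, 254], [267, 261], [261, 209]]
scene -1 -1 [309.3754 260.949 ]
scene -1 1 [241.3006 247.8331]
scene 1 -1 [324.352 221.4  ]
scene 1 1 [263.1557 211.2444]
top -1 -1 [323.3511 254.4759]
top -1 1 [266.1299 261.7409]
top 1 -1 [316.2595 201.0293]
top 1 1 [259.4607 208.1285]
L (array([ 0.5871, -0.1421,  0.1027]), np.float64(0.002883506690856558))
R (array([ 0.5264, -0.1811,  0.1161]), np.float64(0.001767483081419945))
```

View pics/c0.png

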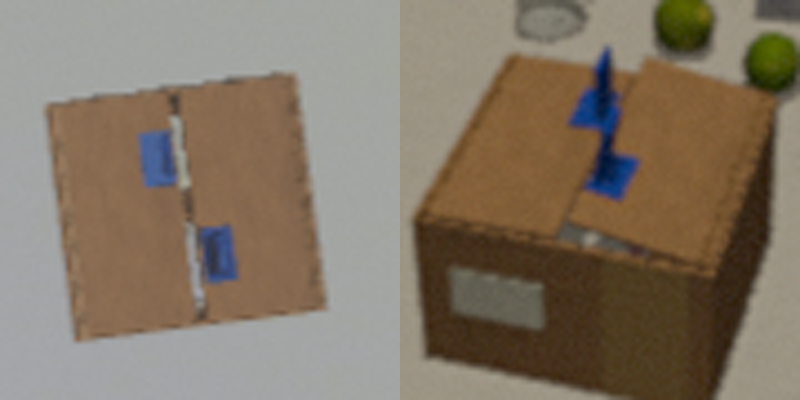

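The carton model fits both views to about 2 px: centre (0.557,-0.159), yaw 7.2°. The zoom shows the right flap a bit more ajar, and the left tab at the far side with the right tab nearer. I'll go above the carton and look with the wrist camera.

```bash
cat >> h.py <<'E'
from scipy.spatial.transform import Rotation as Ro
C=np.array([.5569,-.1587]);YAW=7.2
def carton(x,y,z):
    c,s=np.cos(np.radians(YAW)),np.sin(np.radians(YAW));return np.array([C[0]+c*x-s*y,C[1]+s*x+c*y,z])
def down(yaw=180+YAW,tilt=0):   # tilt: right-hand turn about the carton x axis
    return Ro.from_euler('z',YAW,degrees=True)*Ro.from_euler('x',tilt,degrees=True)*Ro.from_euler('z',-YAW,degrees=True)*Ro.from_euler('xyz',[180,0,yaw],degrees=True)
def need(pos,R,s=None):
    s=s or ctrl.get_state();Rc=Ro.from_euler('xyz',s["tcp_rot"],degrees=True)
    return np.round(np.r_[Rc.inv().apply(np.asarray(pos)-s["tcp_pos"]),np.degrees((Rc.inv()*R).as_rotvec())/1],4)
np.set_printoptions(precision=4,suppress=True)
E
python3 -c "
from h import *
print(need(carton(-.03,0,.27),down()))"
```

```text
[ -0.5501  -0.5825  -0.0278  -0.1213  -0.0475 -28.6759]
```
Target 0.8 m: 16+ rows. Joint limits at 70%.

The rows are not in the units I measure in: shifts go in units of 25 mm. I convert before sending: -0.582 m is -23.28, -0.55 m is -22.

```bash
echo '[{"tx":-22, "ty":-23.28, "tz":-1.12, "rz":-28.7}, {"tx":-22, "ty":-23.28, "tz":-1.12, "rz":-28.7}, {"tx":-22, "ty":-23.28, "tz":-1.12, "rz":-28.7}, {"tx":-22, "ty":-23.28, "tz":-1.12, "rz":-28.7}, {"tx":-22, "ty":-23.28, "tz":-1.12, "rz":-28.7}, {"tx":-22, "ty":-23.28, "tz":-1.12, "rz":-28.7}, {"tx":-22, "ty":-23.28, "tz":-1.12, "rz":-28.7}, {"tx":-22, "ty":-23.28, "tz":-1.12, "rz":-28.7}, {"tx":-22, "ty":-23.28, "tz":-1.12, "rz":-28.7}, {"tx":-22, "ty":-23.28, "tz":-1.12, "rz":-28.7}]' | python3 inch.py 0.5; python3 -c "
from h import *
print(need(carton(-.03,0,.27),down()))"
```

```text
t: 1.1
tcp_pos: [0.4142, 0.1187, 0.2595]
tcp_rot: [180.0, 0.0, -172.8]
wrist_force: [0.2, 0.5, 0.9]
grip_width: 0.498
gripper_force: 0.0
[-0.0766 -0.2932 -0.0105  0.0078  0.0083  0.0359]
```

Converted, -0.293 m is -11.72, -0.076 m is -3.04.

```bash
echo '[{"tx":-3.04, "ty":-11.72, "tz":-0.4}, {"tx":-3.04, "ty":-11.72, "tz":-0.4}, {"tx":-3.04, "ty":-11.72, "tz":-0.4}, {"tx":-3.04, "ty":-11.72, "tz":-0.4}, {"tx":-3.04, "ty":-11.72, "tz":-0.4}, {"tx":-3.04, "ty":-11.72, "tz":-0.4}, {"tx":-3.04, "ty":-11.72, "tz":-0.4}, {"tx":-3.04, "ty":-11.72, "tz":-0.4}]' | python3 inch.py
python3 - <<'E'
from h import *
p=ctrl.camera_params("wrist");np.save("pics/w1.npy",p,allow_pickle=True)
im=ctrl.camera("wrist");cv2.imwrite("pics/w1.png",im[:,:,::-1]);print(p,ctrl.get_state()["tcp_pos"])
E
```

```text
t: 1.9
tcp_pos: [0.5262, -0.1614, 0.2689]
tcp_rot: [179.9, -0.1, -172.9]
wrist_force: [0.5, -0.7, -0.4]
grip_width: 0.503
gripper_force: 0.0
{'mtx': array([[320.1623,   0.    , 281.5943],
       [  0.    , 320.1623, 213.2905],
       [  0.    ,   0.    ,   1.    ]]), 'T': array([[-0.1231,  0.9504,  0.2856,  0.4525],
       [ 0.9924,  0.1179,  0.0354, -0.1696],
       [-0.    ,  0.2878, -0.9577,  0.401 ],
       [ 0.    ,  0.    ,  0.    ,  1.    ]])} [ 0.5258 -0.1601  0.2688]
```

View pics/w1.png

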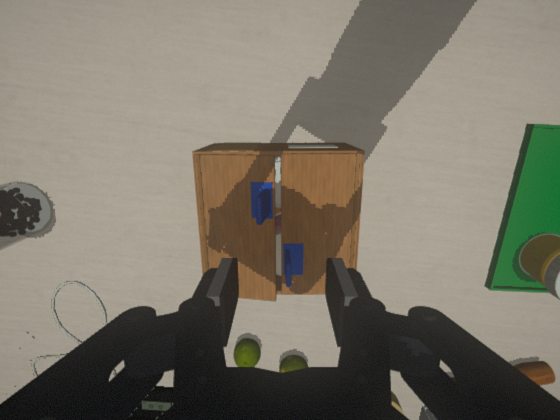

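The wrist view shows both tabs: the right one around (262,205), the left one around (292,262). The right flap's free edge (275,300) stands slightly higher. I'll zoom in and take a second wrist view, shifted, to triangulate the tab ends.

```bash
echo '[{"tx":1.2, "ty":-2.4}, {"tx":1.2, "ty":-2.4}, {"tx":1.2, "ty":-2.4}, {"tx":1.2, "ty":-2.4}]' | python3 inch.py
python3 - <<'E'
from h import *
p=ctrl.camera_params("wrist");np.save("pics/w2.npy",p,allow_pickle=True)
im=ctrl.camera("wrist");cv2.imwrite("pics/w2.png",im[:,:,::-1]);print(p["T"][:3,3])
a=cv2.imread("pics/w1.png")
p1=np.load("pics/w1.npy",allow_pickle=True).item()
c1=a[170:310,230:330]
o=proj(p,[.5569,-.1587,.11]);o=np.round(o-[50,75]).astype(int);print("w2 origin",o)
c2=im[o[1]:o[1]+140,o[0]:o[0]+100,::-1]
cv2.imwrite("pics/c1.png",np.hstack([cv2.resize(c,(400,560),interpolation=2) for c in(c1,c2)]))
E
```

```text
t: 2.35
tcp_pos: [0.504, -0.222, 0.2696]
tcp_rot: [179.9, 0.0, -172.7]
wrist_force: [-0.5, 0.9, -0.4]
grip_width: 0.497
gripper_force: 0.0
[ 0.4302 -0.2305  0.4016]
w2 origin [287 183]
```

View pics/c1.png

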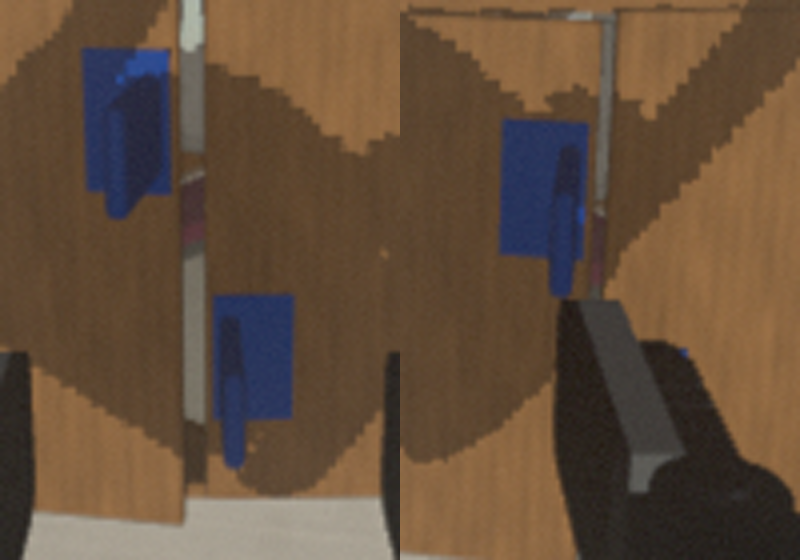

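The zooms show the tab end strips: right tab at w1 (259.3,210) and w2 (327.5,243.8), left tab at w1 (288.3,275). White lid shows in the slot at the near side.

Run:
```python
from h import *
p1=np.load("pics/w1.npy",allow_pickle=True).item();p2=np.load("pics/w2.npy",allow_pickle=True).item();sc=ctrl.camera_params("scene")
def loc(X): 
    c,s=np.cos(np.radians(YAW)),np.sin(np.radians(YAW));d=X[:2]-C;return np.array([c*d[0]+s*d[1],-s*d[0]+c*d[1],X[2]])
for n,r in(("R w1w2",tri(p1,(259.3,210),p2,(327.5,243.8))),("L w1sc",tri(p1,(288.3,275),sc,(285.7,211.5)))): print(n,r,loc(r[0]))
# flap-edge far corners (w1): right (276,300.5) left (276..)
for a in(0,.05,.1,.15,.2):
    ca,sa=np.cos(a),np.sin(a)
    for sgn,x in((-1,-.032),(1,.032)):
        y=sgn*(.08-.070*ca-.038*sa*1);z=.102+.07*sa+.038*ca
        X=carton(x,y,z);print(a,sgn,proj(p1,X),proj(p2,X),proj(sc,X),X)
```

```text
R w1w2 (array([ 0.5273, -0.1788,  0.1497]), np.float64(0.0006330112310897408)) [-0.0319 -0.0163  0.1497]
L w1sc (array([ 0.5853, -0.1485,  0.1459]), np.float64(0.0029580189253183343)) [0.0295 0.0066 0.1459]
0 -1 [267.2939 207.0611] [333.3008 239.2   ] [284.213 230.173] [ 0.5264 -0.1726  0.14  ]
0 1 [290.4916 275.2213] [351.4487 303.2867] [284.0853 212.88  ] [ 0.5874 -0.1448  0.14  ]
0.05 -1 [269.2842 208.1676] [336.0119 240.6662] [283.418  228.8276] [ 0.5262 -0.1708  0.1435]
0.05 1 [288.5667 277.0525] [350.2656 305.373 ] [284.7878 211.8212] [ 0.5876 -0.1466  0.1435]
0.1 -1 [271.1108 209.2675] [338.5579 242.1221] [282.6975 227.5275] [ 0.526  -0.1692  0.1468]
0.1 1 [286.7981 278.8693] [349.2295 307.442 ] [285.4222 210.7808] [ 0.5878 -0.1482  0.1468]
0.15 -1 [272.761  210.3567] [340.9234 243.5618] [282.0537 226.2765] [ 0.5258 -0.1678  0.15  ]
0.15 1 [285.1979 280.6647] [348.3491 309.4855] [285.9863 209.762 ] [ 0.588  -0.1496  0.15  ]
0.2 -1 [274.222  211.4306] [343.0932 244.9794] [281.4886 225.0779] [ 0.5256 -0.1665  0.1531]
0.2 1 [283.7775 282.431 ] [347.6327 311.4951] [286.4778 208.7677] [ 0.5882 -0.1509  0.1531]
```

```bash
cat >> h.py <<'E'
def flap(side,deg,n=.022,r=.07,x=None,tilt=None):  # side +1 left, -1 right; TCP at r along flap, n off the hinge plane
    a=np.radians(deg);y=side*(.08-r*np.cos(a)+n*np.sin(a));z=.102+r*np.sin(a)+n*np.cos(a)
    return carton(.032*side if x is None else x,y,z),down(tilt=-side*(deg if tilt is None else tilt))
E
python3 -c "
from h import *
print(need(*flap(-1,8.6,.075)),need(*flap(-1,8.6)))"
```

```text
[-0.0282  0.0339  0.083  -8.5397 -0.003   0.1143] [-0.0283  0.0418  0.1354 -8.5397 -0.003   0.1143]
```

Converted, 0.135 m is 5.4, 0.11 m is 4.4.

```bash
echo '[{"tx":-1.12, "ty":1.36, "tz":1.2, "rx":-8.5}, {"tx":-1.12, "ty":1.36, "tz":2.8, "rx":-8.5}, {"tx":-1.12, "ty":1.36, "tz":3.32, "rx":-8.5}, {"tx":-1.12, "ty":1.52, "tz":4.4, "rx":-8.5}, {"tx":-1.12, "ty":1.68, "tz":5.4, "rx":-8.5}, {"tx":-1.12, "ty":1.68, "tz":5.4, "rx":-8.5}]' | python3 inch.py 0.45 30
python3 - <<'E'
from h import *
print(need(*flap(-1,8.6)))
im=ctrl.camera("wrist");cv2.imwrite("pics/w3.png",im[150:420,100:460,::-1].repeat(2,0).repeat(2,1))
E
```

```text
t: 3.0
tcp_pos: [0.5238, -0.1757, 0.1314]
tcp_rot: [171.2, -0.4, -172.7]
wrist_force: [-1.1, 0.8, -0.2]
grip_width: 0.452
gripper_force: 0.0
[-0.0029 -0.0009 -0.003   0.1824 -0.4069  0.0733]
```

View pics/w3.png

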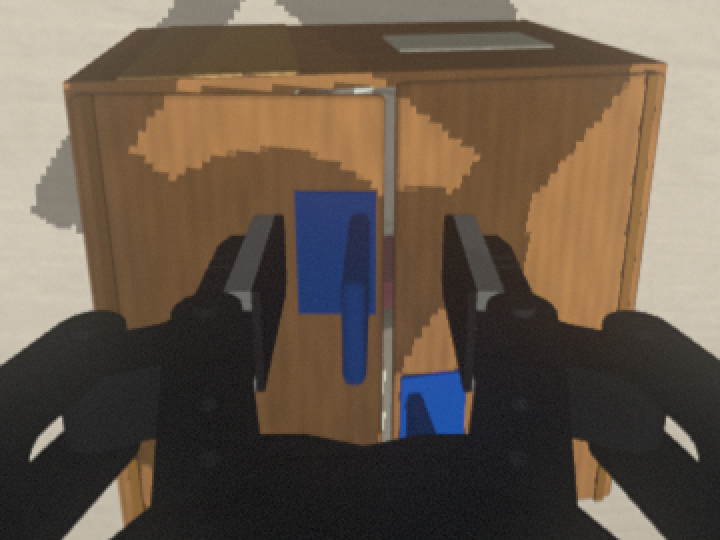

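The right tab stands between the pads, centred to within a few mm. I'll close and swing it up.

```bash
echo '[{}, {}, {}, {}, {}]' | python3 inch.py 0 30;  python3 -c "
from h import *
for a in(8.6,17,25,33,41,49,57): print(a,need(*flap(-1,a)))"
```

```text
t: 3.55
tcp_pos: [0.5278, -0.1772, 0.1358]
tcp_rot: [171.4, 0.2, -172.8]
wrist_force: [2.2, 5.3, -1.0]
grip_width: 0.054
gripper_force: 29.1
8.6 [0.0008 0.0004 0.0016 0.0447 0.164  0.0269]
17 [ 0.0008 -0.0036 -0.0084 -8.3553  0.1617  0.0388]
25 [  0.0008  -0.0087  -0.0172 -16.3553   0.159    0.0501]
33 [  0.0008  -0.015   -0.0253 -24.3553   0.1558   0.0614]
41 [  0.0008  -0.0223  -0.0325 -32.3553   0.152    0.0725]
49 [  0.0007  -0.0306  -0.0385 -40.3553   0.1476   0.0835]
57 [  0.0007  -0.0396  -0.0434 -48.3553   0.1427   0.0945]
```

```bash
echo '[{"ty":-0.16, "tz":-0.4, "rx":-8.3}, {"ty":-0.36, "tz":-0.76, "rx":-16.3}, {"ty":-0.6, "tz":-1.08, "rx":-24.3}, {"ty":-0.92, "tz":-1.36, "rx":-32.3}, {"ty":-1.24, "tz":-1.6, "rx":-40.3}, {"ty":-1.6, "tz":-1.8, "rx":-48.3}, {"ty":-1.6, "tz":-1.8, "rx":-48.3}]' | python3 inch.py;  python3 -c "
from h import *
s=ctrl.get_state();print(s['joint_positions'])
for a in(57,65,73,80): print(a,need(*flap(-1,a)))"
```

```text
t: 4.25
tcp_pos: [0.5339, -0.2252, 0.1737]
tcp_rot: [122.4, 0.2, -173.0]
wrist_force: [3.3, 6.4, 2.3]
grip_width: 0.049
gripper_force: 33.2
[ -45.3508   37.1257   82.0622   33.045   108.7256 -145.8888]
57 [0.0008 0.0006 0.0029 0.5532 0.2388 0.0773]
65 [ 0.0008 -0.0031 -0.0067 -7.4468  0.233   0.0939]
73 [  0.0008  -0.008   -0.0157 -15.4468   0.2264   0.1102]
80 [  0.0007  -0.0133  -0.0229 -22.4468   0.22     0.1242]
```

The flap stands at about 57°. Joint 6 is close to its limit, so I'll release here and push from inside instead.

```bash
echo '[{}, {}, {"tz":-1.2}, {"tz":-2.8}, {"tz":-2.8}]' | python3 inch.py 0.3;  python3 -c "
from h import *
s=ctrl.get_state();print(s['joint_positions'])
X=carton(-.03,-.05,.27);print(need(X,down()))
X=carton(-.03,0.01,.27);print(need(X,down()))"
```

```text
t: 4.75
tcp_pos: [0.5413, -0.287, 0.2158]
tcp_rot: [123.7, 0.3, -172.9]
wrist_force: [0.7, 0.1, 0.7]
grip_width: 0.303
gripper_force: 0.0
[ -48.0107   38.6192   73.9426   31.7102  114.5368 -144.6561]
[-0.0017  0.0869  0.0326 56.2655  0.3303  0.0525]
[-0.0016  0.1202  0.0825 56.2655  0.3303  0.0525]
```

```bash
echo '[{"ty":1.6, "tz":0.4}, {"ty":2.4, "tz":1.2, "rx":8}, {"ty":3.6, "tz":2.4, "rx":16}, {"ty":4.8, "tz":3.28, "rx":24}, {"ty":4.8, "tz":3.28, "rx":32}, {"ty":4.8, "tz":3.28, "rx":40}, {"ty":4.8, "tz":3.28, "rx":48}, {"ty":4.8, "tz":3.28, "rx":56.2}, {"ty":4.8, "tz":3.28, "rx":56.2}]' | python3 inch.py 0
python3 - <<'E'
from h import *
print(need(carton(-.03,0.01,.145),down()))
im=ctrl.camera("scene");cv2.imwrite("pics/s2.png",cv2.resize(im[180:300,220:350],None,fx=5,fy=5)[:,:,::-1])
E
```

```text
t: 5.65
tcp_pos: [0.5225, -0.1459, 0.2685]
tcp_rot: [179.5, 0.1, -172.5]
wrist_force: [-0.3, -0.1, 0.3]
grip_width: -0.002
gripper_force: 0.0
[-0.0022 -0.008   0.1235  0.4544  0.1372  0.3478]
```

View pics/s2.png

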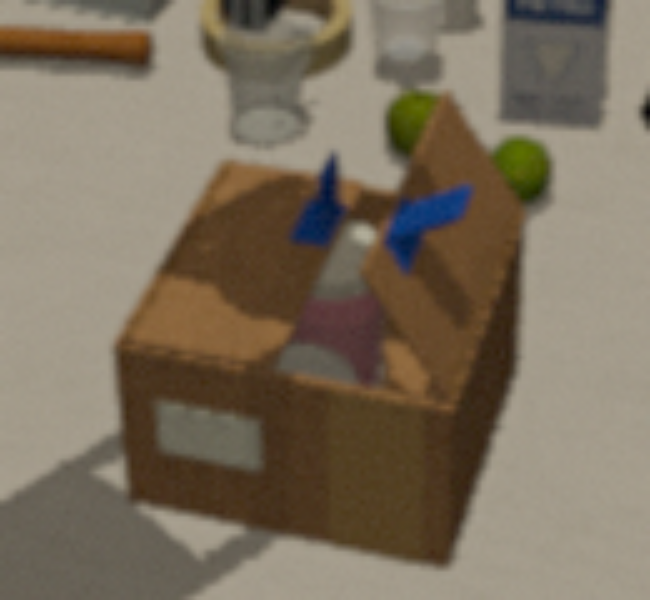

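The right flap stands open at about 60°, with its tab at (435,220). Now I'll push from inside, outward and over.

Converted, 0.125 m is 5, 0.124 m is 4.96.

```bash
echo '[{"tx":-0.08, "ty":-0.32, "tz":2}, {"tx":-0.08, "ty":-0.32, "tz":4}, {"tx":-0.08, "ty":-0.32, "tz":4.92}, {"tx":-0.08, "ty":-1.6, "tz":4.92}, {"tx":-0.08, "ty":-2.4, "tz":4.8}, {"tx":-0.08, "ty":-3.2, "tz":4.8}, {"tx":-0.08, "ty":-4, "tz":4.88}, {"tx":-0.08, "ty":-4.6, "tz":4.92}, {"tx":-0.08, "ty":-4.92, "tz":4.96}, {"tx":-0.08, "ty":-4.92, "tz":5}]' | python3 inch.py; python3 -c "
from h import *
print(need(carton(-.03,-.105,.144),down()))"
```

```text
t: 6.7
tcp_pos: [0.5402, -0.271, 0.1402]
tcp_rot: [179.4, -0.0, -172.9]
wrist_force: [-0.4, 0.2, -0.2]
grip_width: 0.0
gripper_force: 0.0
[-0.0007  0.0043 -0.0037  0.613  -0.0221 -0.0596]
```

Converted, 0.114 m is 4.56, 0.1 m is 4.

```bash
echo '[{"ty":0.8, "tz":-2}, {"ty":2.4, "tz":-2.4}, {"tx":-1.2, "ty":4, "tz":-2.4}, {"tx":-2.4, "ty":4.56, "tz":-2.4}, {"tx":-2.52, "ty":4.56, "tz":-2.4}, {"tx":-2.52, "ty":4.56, "tz":-2.4}]' | python3 inch.py 0.45
python3 - <<'E'
from h import *
print(need(carton(.032,.009,.2),down()))
p=ctrl.camera_params("wrist");im=ctrl.camera("wrist");sc=ctrl.camera("scene");cv2.imwrite("pics/w4r.png",im[:,:,::-1])
a=cv2.resize(im[130:370,130:430],(480,400),interpolation=2);b=cv2.resize(sc[190:310,230:326],(320,400),interpolation=2)
cv2.imwrite("pics/w4.png",np.hstack([a,b])[:,:,::-1]);np.save("pics/w4.npy",p,allow_pickle=True)
E
```

```text
t: 7.3
tcp_pos: [0.5888, -0.1483, 0.2018]
tcp_rot: [179.4, -0.0, -172.6]
wrist_force: [0.1, 0.5, -0.6]
grip_width: 0.448
gripper_force: 0.0
[ 0.0009  0.0026  0.0018  0.593  -0.0411  0.1723]
```

View pics/w4.png

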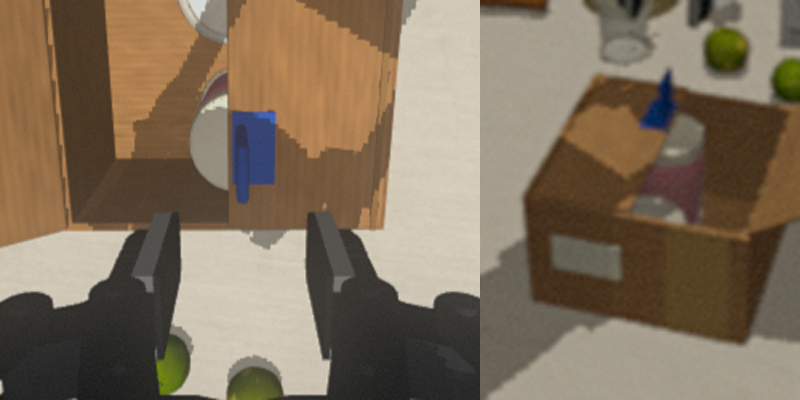

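The right flap is folded well back and the jar is on the far side, with the pot near. The left tab end is at full-frame (280.6,229), centred between the pads.

Run:
```python
from h import *
p1=np.load("pics/w1.npy",allow_pickle=True).item();p4=np.load("pics/w4.npy",allow_pickle=True).item()
print(tri(p1,(288.3,275),p4,(280.6,229)),carton(.032,.0105,.14),need(*flap(1,2)))
```

```text
(array([ 0.5748, -0.1491,  0.1646]), np.float64(0.00046177820017875805)) [ 0.5873 -0.1443  0.14  ] [-0.0004  0.0047  0.0751  2.6169 -0.0902  0.0299]
```

```bash
python3 -c "
from h import *
p1=np.load('pics/w1.npy',allow_pickle=True).item();p4=np.load('pics/w4.npy',allow_pickle=True).item()
print(tri(p1,(288.3,275),p4,(281.5,238)),plane(p4,(281.5,238),.14),plane(p1,(288.3,275),.14))"
echo '[{"ty":0.08, "tz":1.6, "rx":2.6}, {"ty":0.08, "tz":2.8, "rx":2.6}, {"ty":0.08, "tz":3, "rx":2.6}, {"ty":0.08, "tz":3, "rx":2.6}]' | python3 inch.py 0.45 30;echo '[{}, {}, {}, {}, {}]' | python3 inch.py 0; python3 -c "
from h import *
for a in(2,10,18,26,34,42,50): print(a,need(*flap(1,a)))"
```

```text
(array([ 0.5953, -0.1456,  0.1249]), np.float64(0.0004294502876420762)) [ 0.5895 -0.1467  0.14  ] [ 0.5874 -0.1468  0.14  ]
t: 7.8
tcp_pos: [0.5865, -0.147, 0.1257]
tcp_rot: [-178.1, -0.2, -172.9]
wrist_force: [0.0, -0.6, 0.1]
grip_width: 0.453
gripper_force: 0.0
t: 8.3
tcp_pos: [0.5898, -0.1476, 0.1299]
tcp_rot: [-177.9, 0.2, -172.8]
wrist_force: [-1.4, -2.1, 5.3]
grip_width: 0.053
gripper_force: 32.1
2 [ 0.002   0.0041  0.0033 -0.1444  0.1994  0.0273]
10 [ 0.002   0.0078 -0.0062  7.8556  0.201   0.0133]
18 [ 0.002   0.0128 -0.0151 15.8556  0.2019 -0.0007]
26 [ 0.002   0.019  -0.0233 23.8555  0.2022 -0.0149]
34 [ 0.0019  0.0263 -0.0305 31.8555  0.2018 -0.0291]
42 [ 0.0019  0.0345 -0.0366 39.8555  0.2007 -0.0434]
50 [ 0.0019  0.0435 -0.0415 47.8555  0.199  -0.0579]
```

Converted, -0.045 m is -1.8, -0.04 m is -1.6.

```bash
echo '[{"ty":0.16, "tz":-0.4, "rx":8}, {"ty":0.36, "tz":-0.72, "rx":16}, {"ty":0.6, "tz":-1.08, "rx":24}, {"ty":0.88, "tz":-1.36, "rx":32}, {"ty":1.2, "tz":-1.6, "rx":40}, {"ty":1.56, "tz":-1.8, "rx":48}, {"ty":1.56, "tz":-1.8, "rx":48}]' | python3 inch.py;  echo '[{}, {}, {"tz":-1.2}, {"tz":-2.8}, {"tz":-2.8}]' | python3 inch.py 0.3;  python3 -c "
from h import *
s=ctrl.get_state();print(s['joint_positions'])
print(need(carton(.03,-0.01,.27),down()))"
```

```text
t: 9.0
tcp_pos: [0.5842, -0.1037, 0.1725]
tcp_rot: [-129.6, -0.0, -172.4]
wrist_force: [-2.0, 2.5, 6.7]
grip_width: 0.051
gripper_force: 32.8
t: 9.5
tcp_pos: [0.5789, -0.0513, 0.2197]
tcp_rot: [-130.0, 0.4, -172.6]
wrist_force: [0.8, -1.4, 1.0]
grip_width: 0.301
gripper_force: 0.0
[ 10.3467  14.5074 104.7164 -52.8891  73.5277 -64.8022]
[  0.0052  -0.1117   0.0547 -49.9528   0.4822  -0.0534]
```

Converted, -0.09 m is -3.6, -0.112 m is -4.48.

```bash
echo '[{"tx":0.2, "ty":-1.6}, {"tx":0.2, "ty":-2.8, "tz":0.8, "rx":-8}, {"tx":0.2, "ty":-3.6, "tz":1.6, "rx":-16}, {"tx":0.2, "ty":-4.48, "tz":2.2, "rx":-24}, {"tx":0.2, "ty":-4.48, "tz":2.2, "rx":-32}, {"tx":0.2, "ty":-4.48, "tz":2.2, "rx":-40}, {"tx":0.2, "ty":-4.48, "tz":2.2, "rx":-48}, {"tx":0.2, "ty":-4.48, "tz":2.2, "rx":-50}, {"tx":0.2, "ty":-4.48, "tz":2.2, "rx":-50}]' | python3 inch.py 0
python3 - <<'E'
from h import *
print(need(carton(.03,-0.01,.145),down()),need(carton(.03,.105,.144),down()))
E
```

```text
t: 10.4
tcp_pos: [0.5852, -0.1701, 0.2655]
tcp_rot: [180.0, -0.0, -173.1]
wrist_force: [0.2, -0.1, -0.9]
grip_width: 0.001
gripper_force: 0.0
[-0.0034  0.0049  0.1205  0.003  -0.0197 -0.2611] [-0.0029  0.1198  0.1215  0.003  -0.0197 -0.2611]
```

```bash
echo '[{"tx":-0.12, "ty":0.12, "tz":2}, {"tx":-0.12, "ty":0.12, "tz":4}, {"tx":-0.12, "ty":0.12, "tz":4.8}, {"tx":-0.12, "ty":1.2, "tz":4.8}, {"tx":-0.12, "ty":2.2, "tz":4.68}, {"tx":-0.12, "ty":3, "tz":4.68}, {"tx":-0.12, "ty":3.8, "tz":4.76}, {"tx":-0.12, "ty":4.4, "tz":4.8}, {"tx":-0.12, "ty":4.72, "tz":4.88}, {"tx":-0.12, "ty":4.72, "tz":4.88}]' | python3 inch.py; echo '[{"ty":-0.8, "tz":-2}, {"tx":0.8, "ty":-2.4, "tz":-4}, {"tx":1.6, "ty":-4, "tz":-5.6}, {"tx":2.4, "ty":-4.8, "tz":-5.6}, {"tx":2.4, "ty":-4.8, "tz":-5.6}, {"tx":2.4, "ty":-4.8, "tz":-5.6}]' | python3 inch.py 1
python3 - <<'E'
from h import *
p=ctrl.camera_params("wrist");im=ctrl.camera("wrist");t=ctrl.camera("top");s=ctrl.camera("scene")
cv2.imwrite("pics/w5r.png",im[:,:,::-1]);cv2.imwrite("pics/t5r.png",t[:,:,::-1]);cv2.imwrite("pics/s5r.png",s[:,:,::-1]);np.save("pics/w5.npy",p,allow_pickle=True)
a=cv2.resize(im[60:420,80:480],(400,360),interpolation=2);b=cv2.resize(s[180:300,220:350],(390,360),interpolation=2)
cv2.imwrite("pics/w5.png",np.hstack([a,b])[:,:,::-1]);print(ctrl.get_state()["tcp_pos"])
E
```

```text
t: 11.4
tcp_pos: [0.5732, -0.0484, 0.1433]
tcp_rot: [180.0, -0.1, -172.7]
wrist_force: [-0.2, 0.2, -0.3]
grip_width: 0.0
gripper_force: 0.0
t: 12.0
tcp_pos: [0.5294, -0.1779, 0.2849]
tcp_rot: [-180.0, 0.1, -173.0]
wrist_force: [0.1, -0.4, -0.1]
grip_width: 0.995
gripper_force: 0.0
[ 0.5291 -0.1752  0.2825]
```

View pics/w5.png

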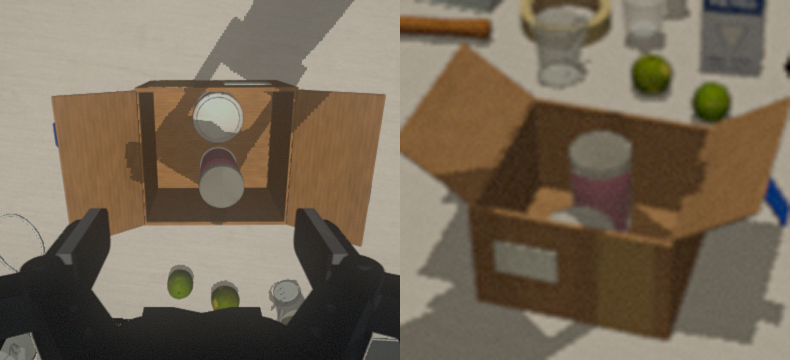

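Both flaps are folded well back. The jar's lid is at wrist full-frame (301,246) and scene (287,229), with the spice pot lid at wrist (298,178).

Run:
```python
from h import *
p5=np.load("pics/w5.npy",allow_pickle=True).item();sc=ctrl.camera_params("scene");tp=ctrl.camera_params("top")
im=cv2.imread("pics/w5r.png")
g=cv2.medianBlur(cv2.cvtColor(im,cv2.COLOR_BGR2GRAY),3)
h=cv2.HoughCircles(g[120:290,230:380],cv2.HOUGH_GRADIENT,1,20,param1=60,param2=14,minRadius=16,maxRadius=34)
print("hough",(h[0,:5]+[230,120,0]) if h is not None else None)
def loc(X):
    d=Ro.from_euler('z',-YAW,degrees=True).apply(np.r_[X[:2]-C,X[2]]);return d
r=tri(p5,(301,246),sc,(287,229));print(r,loc(r[0]))
hs=cv2.cvtColor(im,cv2.COLOR_BGR2HSV);m=cv2.inRange(hs,(0,0,90),(180,60,255))[125:290,222:375]
for c in cv2.findContours(m,cv2.RETR_EXTERNAL,cv2.CHAIN_APPROX_NONE)[0]:
    if cv2.contourArea(c)>200: e=cv2.minEnclosingCircle(c);q=np.array(e[0])+[222,125];print("lid",q,e[1],cv2.contourArea(c),loc(plane(p5,q,.09)),plane(p5,q,.09))
t=cv2.cvtColor(cv2.imread("pics/t5r.png"),cv2.COLOR_BGR2HSV);m=cv2.inRange(t,(0,0,80),(180,60,255))
m[:,:265]=0;m[:,322:]=0;m[:204]=0;m[256:]=0
for c in cv2.findContours(m,cv2.RETR_EXTERNAL,cv2.CHAIN_APPROX_NONE)[0]:
    if cv2.contourArea(c)>40: e=cv2.minEnclosingCircle(c);print("top",e,cv2.contourArea(c),plane(tp,e[0],.09))
```

```text
hough [[297.5 177.5  24.9]
 [301.5 246.5  20.7]
 [318.5 170.5  32.3]
 [297.5 225.5  16.7]
 [350.5 171.5  32.3]]
(array([ 0.5886, -0.1498,  0.0918]), np.float64(0.00247226080068446)) [0.0326 0.0048 0.0918]
lid [298.  287.5] 76.01490020751953 559.5 [0.0842 0.0034 0.09  ] [ 0.64   -0.1448  0.09  ]
lid [300.9478 245.4087] 22.750072479248047 1453.0 [0.0321 0.006  0.09  ] [ 0.588  -0.1487  0.09  ]
lid [296.8229 175.8702] 26.637819290161133 1999.5 [-0.0451  0.0007  0.09  ] [ 0.512  -0.1637  0.09  ]
lid [298. 135.] 76.6551742553711 2245.5 [-0.0861  0.0014  0.09  ] [ 0.4713 -0.1681  0.09  ]
top ((285.0, 218.5), 9.013978004455566) 91.0 [ 0.593  -0.1415  0.09  ]
```

The jar's top triangulates to (0.588,-0.149,0.092), which matches its expected 0.090 height. I'll descend and grasp.

```bash
python3 -c "
from h import *
print(need([.5883,-.1492,.13],down()),need([.5883,-.1492,.056],down()))"
```

```text
[-0.0623  0.018   0.1524  0.1116 -0.1195  0.057 ] [-0.0625  0.0179  0.2264  0.1116 -0.1195  0.057 ]
```

The rows are not in the units I measure in: shifts go in units of 25 mm. I convert before sending: 0.226 m is 9.04, 0.215 m is 8.6.

```bash
echo '[{"tx":-1.6, "ty":0.72, "tz":0.8}, {"tx":-2.48, "ty":0.72, "tz":2.4}, {"tx":-2.48, "ty":0.72, "tz":4}, {"tx":-2.48, "ty":0.72, "tz":5.6}, {"tx":-2.48, "ty":0.72, "tz":6.4}, {"tx":-2.48, "ty":0.72, "tz":7.2}, {"tx":-2.48, "ty":0.72, "tz":8}, {"tx":-2.48, "ty":0.72, "tz":8.6}, {"tx":-2.48, "ty":0.72, "tz":9.04}, {"tx":-2.48, "ty":0.72, "tz":9.04}]' | python3 inch.py 1 40; echo '[{}, {}, {}, {}, {}]' | python3 inch.py 0 40
```

```text
t: 13.15
tcp_pos: [0.5891, -0.15, 0.0577]
tcp_rot: [180.0, -0.0, -172.7]
wrist_force: [1.0, -0.3, 0.4]
grip_width: 1.0
gripper_force: 0.0
t: 13.65
tcp_pos: [0.589, -0.1503, 0.0586]
tcp_rot: [180.0, 0.0, -172.8]
wrist_force: [1.2, 1.3, 2.5]
grip_width: 0.593
gripper_force: 42.0
```

Converted, -0.16 m is -6.4, -0.08 m is -3.2.

```bash
echo '[{"tz":-0.8}, {"tz":-2}, {"tz":-3.2}, {"tz":-4.4}, {"tz":-5.6}, {"tz":-6.4}, {"tz":-6.4}]' | python3 inch.py
python3 - <<'E'
from h import *
tp=ctrl.camera_params("top");print("mango",plane(tp,(166,221),.07))
R=down();print(need([.473,.198,.215],R),need([.473,.198,.062],R))
im=ctrl.camera("scene");cv2.imwrite("pics/s6.png",cv2.resize(im[130:300,180:380],(600,510))[:,:,::-1])
E
```

```text
t: 14.35
tcp_pos: [0.5906, -0.1515, 0.2216]
tcp_rot: [-179.8, 0.3, -172.8]
wrist_force: [0.9, -0.1, -2.2]
grip_width: 0.595
gripper_force: 42.4
mango [0.5864 0.196  0.07  ]
[ 0.0728  0.3615  0.0049 -0.2055  0.3355  0.0203] [ 0.0737  0.362   0.1578 -0.2055  0.3355  0.0203]
```

View pics/s6.png

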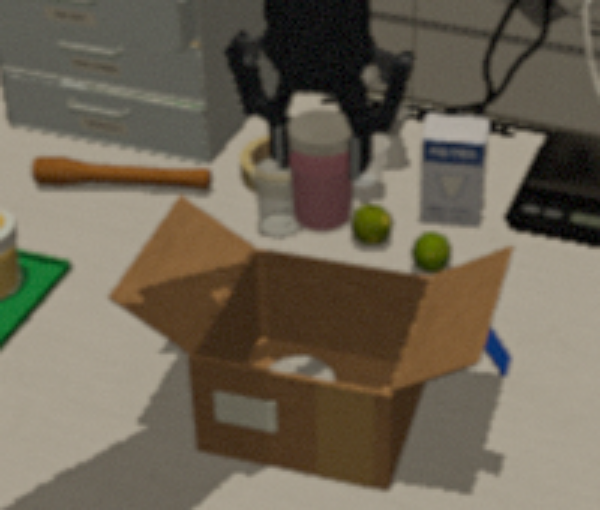

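The jar hangs upright in the gripper above the open carton, and the pot remains inside. I'll carry it to the tray, slightly higher over the left flap.

Converted, 0.15 m is 6, 0.362 m is 14.48.

```bash
echo '[{"ty":0.8, "tz":-1.2}, {"tx":0.8, "ty":2.4, "tz":-1.2}, {"tx":1.2, "ty":4, "tz":-1.2}, {"tx":1.6, "ty":6, "tz":-1.2}, {"tx":2, "ty":8, "tz":-1.2}, {"tx":2.4, "ty":10, "tz":-0.8}, {"tx":2.92, "ty":12, "tz":-0.4}, {"tx":2.92, "ty":13.6}, {"tx":2.92, "ty":14.48}, {"tx":2.92, "ty":14.48}]' | python3 inch.py; python3 -c "
from h import *
R=down();print(need([.473,.198,.062],R))"
```

```text
t: 15.4
tcp_pos: [0.4678, 0.2016, 0.2146]
tcp_rot: [180.0, -0.3, -172.5]
wrist_force: [0.0, -0.3, -1.9]
grip_width: 0.588
gripper_force: 42.9
[-0.0056 -0.0043  0.1526  0.0038 -0.3434  0.2793]
```

```bash
echo '[{"tx":-0.16, "ty":-0.08, "tz":1.6}, {"tx":-0.16, "ty":-0.08, "tz":3.2}, {"tx":-0.16, "ty":-0.08, "tz":4.4}, {"tx":-0.16, "ty":-0.08, "tz":5.2}, {"tx":-0.16, "ty":-0.08, "tz":5.68}, {"tx":-0.16, "ty":-0.08, "tz":5.92}, {"tx":-0.16, "ty":-0.08, "tz":6.04}, {"tx":-0.16, "ty":-0.08, "tz":6.04}, {"tx":-0.16, "ty":-0.08, "tz":6.04}]' | python3 inch.py; python3 -c "
from h import *
print(ctrl.get_state()['wrist_force'],ctrl.get_state()['tcp_pos'])"
```

```text
t: 16.3
tcp_pos: [0.4761, 0.1982, 0.0683]
tcp_rot: [180.0, 0.1, -172.8]
wrist_force: [0.3, -0.0, -3.1]
grip_width: 0.589
gripper_force: 43.0
[ 0.2954 -0.0139 -3.1057] [0.4761 0.1982 0.0683]
```

Converted, 0.007 m is 0.28, 0.006 m is 0.24.

```bash
echo '[{"tz":0.08}, {"tz":0.16}, {"tz":0.24}, {"tz":0.28}, {"tz":0.28}, {"tz":0.28}]' | python3 inch.py
```

```text
t: 16.9
tcp_pos: [0.475, 0.198, 0.0601]
tcp_rot: [-180.0, -0.0, -172.8]
wrist_force: [0.2, -0.2, -2.1]
grip_width: 0.591
gripper_force: 43.0
```

```bash
echo '[{"tz":0.04}, {"tz":0.08}, {"tz":0.08}, {"tz":0.08}]' | python3 inch.py
```

```text
t: 17.3
tcp_pos: [0.4753, 0.198, 0.0585]
tcp_rot: [180.0, 0.0, -172.8]
wrist_force: [-0.4, -0.4, 1.6]
grip_width: 0.59
gripper_force: 43.1
```

Contact: the wrist force has risen from -2 to +1.6 N. I'll release and retreat straight up.

Converted, -0.18 m is -7.2, -0.15 m is -6.

```bash
echo '[{}, {}, {}, {}, {"tz":-0.8}, {"tz":-2.4}, {"tz":-4}, {"tz":-6}, {"tz":-7.2}, {"tz":-7.2}]' | python3 inch.py 1; echo '[{"tx":2, "ty":4, "tz":-0.8}, {"tx":2, "ty":6, "tz":-0.8}, {"tx":2, "ty":8, "tz":-0.8}, {"tx":2, "ty":10, "tz":-0.8}, {"tx":2, "ty":10, "tz":-0.8}, {"tx":2, "ty":10, "tz":-0.8}, {"tx":2, "ty":10, "tz":-0.8}, {"tx":2, "ty":10, "tz":-0.8}]' | python3 inch.py
python3 - <<'E'
from h import *
im=ctrl.camera("scene");t=ctrl.camera("top")
a=cv2.resize(im[170:300,90:350],(800,400));b=cv2.resize(t[110:280,120:420],(352,200))
a[:200,448:]=b if False else a[:200,448:]
cv2.imwrite("pics/s7.png",np.vstack([a,cv2.resize(t[190:290,130:430],(800,200))])[:,:,::-1])
E
```

```text
t: 18.3
tcp_pos: [0.4788, 0.1991, 0.2449]
tcp_rot: [179.9, 0.7, -172.8]
wrist_force: [-0.2, 1.2, 0.8]
grip_width: 1.002
gripper_force: 0.0
t: 19.1
tcp_pos: [0.3937, 0.4384, 0.2568]
tcp_rot: [-179.9, -0.1, -172.8]
wrist_force: [0.2, 0.4, -0.3]
grip_width: 1.003
gripper_force: 0.0
```

View pics/s7.png

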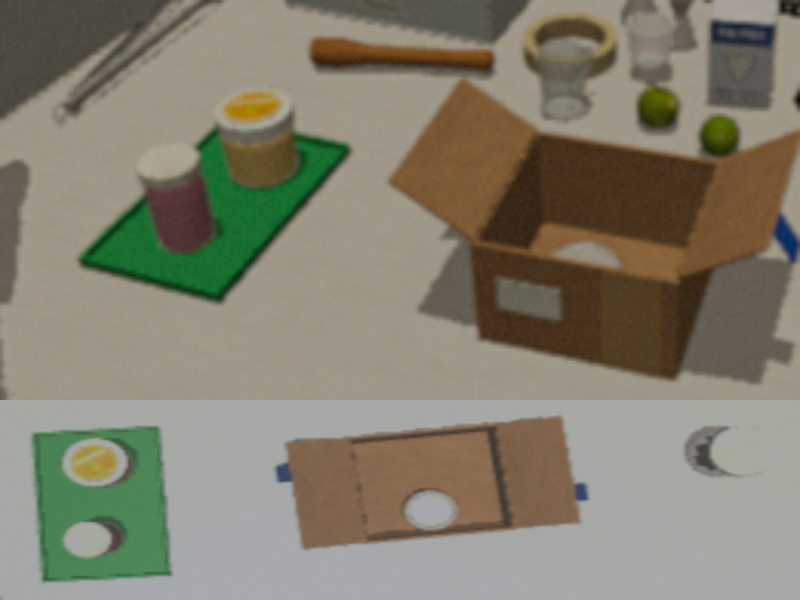

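The jar stands upright on the tray beside the mango jar, the pot is in the carton, and both flaps are folded back.

```bash
python3 -c "
from station import ctrl
print(ctrl.sign_off())"
```

```text
the job is handed in; nothing more can be done
None
```

The job is handed in at about 19 s of the 72 s: both flaps are folded well back, the pink jar stands upright on the tray beside the mango jar, and the spice pot is still standing in the carton.

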